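# Lock the table leaf under the pot with a mallet

### The job

The leaf of the folding table that the aluminium pot stands on is not locked yet: take the wooden mallet from its board and knock down the sprung pin of the catch on that same leaf until it is fully home and stays down, leaving the pin on the other leaf up. Then stand the mallet back on the board, upright on its head as it stood, and let go. Only the mallet may touch the catches, and the pot, colander, jar and plate must stay where they are.

Things in the scene. Friction and masses are not known exactly. Their poses are not given: they have to be found in the camera images.
- mallet: Loose wooden mallet, 220 g. Round head 64 mm in diameter and 72 mm tall, standing upright on one of its two flat faces on the board; a bar handle 22 mm wide and 26 mm tall sticks out level from the middle of the head. Origin: centre of the head's lower face; z up along the head's axis; the handle runs along -x, from x = -32 to x = -134 mm, its centre line at z = 36 mm.
- board: Fixed wooden board, 240 x 170 x 15 mm (x, y, z). Origin: centre of its underside, on the table; z up. The mallet stands on it.
- catch_left: Rigid catch on the left leaf (y > 0): base plate 110 x 80 mm, sloping block, hoop of 10 mm rod. Origin on the table, z up. The pin leaves the slope at (0, 0, 90) mm, leaning 0.5 rad from z towards -x, roughly to the middle of the table. The hoop (84 mm wide) runs parallel to the pin, 42 mm behind its axis, to a cross bar at x -16, z 207 mm, above the pin: strike along the pin.
- catch_right: The same catch on the right leaf (y < 0).
- pin_left_top (a point): Centre of the flat round head (36 mm in diameter, 10 mm thick) of the left catch's pin, on its top; z points out along the pin, tilted 0.5 rad from vertical, y is the catch's y. It stands 38 mm out of the sloping face when up and 12 mm when home.
- pin_right_top (a point): The same on the right catch's pin.
- pin_left (a joint): Travel of the left pin, in m: 0 = up, 0.026 = fully home. An over-centre spring pushes it up (about 6 N at the top) until it is 17 mm down; beyond that it snaps home and stays.
- pin_right (a joint): The same for the right pin.
- pot: Loose aluminium cooking pot, 180 mm in diameter, 115 mm tall. Origin: centre of its underside. It stands on the left leaf (y > 0) or on the right leaf (y < 0), outward of the catch; the table's seam is the line y = 0.
- colander: Loose steel colander, bowl 190 mm in diameter and 85 mm tall with two loop handles (230 mm over them). Origin: centre of its underside. It stands on the leaf that the pot is not on.
- jar: Loose glass jar with a steel cap, 80 mm in diameter, 130 mm tall, beyond the board. Origin: centre of its underside.
- plate: Loose ceramic plate, 210 mm in diameter, 20 mm tall, beyond the board. Origin: centre of its underside.
Not all that is in view belongs to the job. Leave any purple look-alike of the mallet alone.

How it is judged:
By the outcome, as a careful person would: the job done as asked, in the order asked, and still so for the second after the job is handed in, with the robot touching nothing.
It also fails if it takes over 51 s, if anything falls off the work surface, if the arm or the gripper's body presses on something with over 40 N, if the wrist force passes 120 N, or if a joint passes its speed limit or range.

### The arm

A 6-joint arm with a two-finger parallel gripper is mounted at the origin on the work surface. World frame = base frame: x ahead of the robot, y to its left, z up, the work surface at z = 0. Lengths are in m, angles in rad, forces in N, time in s.
With the tool pointing down it reaches from about 0.35 to 0.775 m from the base axis. Payload 5.5 kg.
Tool frame: the origin (TCP) lies midway between the tips of the shut fingers; the grasp point (between the pads) lies 19 mm behind it; z points along the fingers, y is the line along which they close (so a half turn about z gives the same grasp; the last joint's range is limited). The gripper opens to 85 mm and grips with 20 to 120 N. Pads are 22 mm wide; open, the fingers measure 114 mm over their backs; the gripper's body (76 mm by 85 mm) begins 54 mm behind the grasp point. The pads swing forward as they close: fully open they stand 13 mm farther back than shut.
Start: joints at [-1.319, 0.313, 0.046, 1.304, 0, 1.431], TCP at [0.22, -0.531, 0.231] pointing down, gripper open.
Joint ranges: [-2.76, 2.76], [-0.86, 1.69], [-1.03, 1.26], [-2.2, 2.34], [-1.47, 1.5], [-3.14, 3.14]. Speed limits (rad/s): [2.57, 2.57, 3.14, 3.14, 3.14, 3.14].

### API

Orientations are given as a unit quaternion [w, x, y, z].
In Python, from workcell import telemetry, imaging, env gives the robot as it stands. The module is installed in compiled form; this text tells all that it offers.
- The arm moves only by the tool step_arm, never from a script. Its argument "moves" is a list of rows, each a list of 3 entries, a list of its own where there are three numbers: the shift along the tool's x, y, z in mm, then the turn, a rotation vector about the tool's x, y, z in rad, then the finger opening in mm, from 0 to 85.4. A call has 1 to 8 rows; each row is the pose to reach, as a shift and turn from the pose commanded when the call began, along the tool's axes at that moment; what a row does not reach only later rows make up. A row lasts 1/12 s, in which the tool goes at most 41.7 mm and 7.16 degrees, less where a joint would pass 70% of its speed; a pose out of reach is approached as far as the arm can. A call with a gripper value outside its range is refused whole. The fingers move at their own pace and stop on an object; "grip_force" is the grip in N (left out, the last holds). Time passes only in rows, so rows that repeat a pose let the fingers close. It gives the time, the measured TCP pose, the force, the opening and the grip force at its end, in the units of the state.
- telemetry.get_state(): the state, without advancing time (a new reading comes with each control period).
- imaging.read_camera(name): name is "scene" or "side" or "wrist"; returns the picture (400x640x3 uint8, red, green, blue); there is no depth.
- imaging.camera_params(name): a dict with "camera_matrix" (3x3 intrinsics, pixels), "pose" (4x4, takes a point from camera to world coordinates). Camera axes: x right, y up, looking along -z (the intrinsics and any distortion apply to the point x, -y, -z); pixel columns grow to the right and rows downward; lengths in m; the calibration is good to about 2 mm. A picture is of the moment at which its call begins: read the wrist's pose just before it. camera_params takes no time and is no camera call; for the wrist camera it gives the pose at the moment of the call.
- env.hand_in(): hands the job in; it is judged then, once.
The state is a dict: "clock": time; "joint_pos": joint angles; "qvel": joint speeds; "tau": joint torques, N m; "tcp_pos": TCP position; "orientation": TCP orientation; "wrist_force": force on the tool from outside, world axes, zero at the start; "ft_torque": the same for the moment, N m; "finger_gap": finger opening in m; "grip_force": force on a finger pad.
Only numpy, scipy, OpenCV 4.12 (cv2) and the standard library are available. Lean on these libraries where they do the work, as an engineer would, in place of code of your own. Each camera call takes 0.05 s, during which the arm holds its last target. There are 200 camera calls.

## Working session

There is one attempt and no reset: what is moved stays moved. The work goes in short steps, Python scripts to look and compute and a tool call to move; the robot and the scene stay as the last step left them, time stands still between calls to the robot, and variables do not carry over. Pictures are saved under pics/ and viewed, at most 12 in all, crops included, and the job is handed in when it is done.

Besides the shell and the picture viewer there is one more tool, called after "Emit:" as name([rows], argument=value, ...), one row to a line, values as JSON. step_arm: Moves the arm, as the interface text tells. Its arguments: {"type":"object","properties":{"moves":{"type":"array"},"grip_force":{"type":"number"}},"required":["moves"]}

```bash
mkdir -p pics; ls; python3 - <<'E'
from workcell import telemetry, imaging
import cv2, numpy as np
s=telemetry.get_state(); print(s)
for n in("scene","side"):
    p=imaging.camera_params(n); im=imaging.read_camera(n)
    cv2.imwrite(f"pics/{n}0.png",im[:,:,::-1]); print(n,p)
E
```

```text
pics
{'clock': 0.0, 'joint_pos': array([-1.31858576e+00,  3.13968609e-01,  4.49548217e-02,  1.30360682e+00,
        4.37734547e-05,  1.43121706e+00]), 'qvel': array([-1.14599387e-04, -5.39508304e-04, -7.25190672e-04, -3.59565077e-04,
       -4.94304870e-04,  2.32964160e-05]), 'tau': array([-1.42264613e-03, -4.80631077e+01,  2.98532045e+01,  1.94825430e-02,
        6.05738205e-05,  9.94200178e-06]), 'tcp_pos': array([ 0.21944221, -0.53091228,  0.23041709]), 'orientation': array([-9.11926474e-04,  9.80873467e-01,  1.94644317e-01, -2.94886207e-05]), 'wrist_force': array([ 0.06701134,  0.22829267, -0.43991136]), 'ft_torque': array([ 0.00475831,  0.03002551, -0.02610798]), 'grip_force': 0.0, 'finger_gap': 0.08541597518694258}
scene {'camera_matrix': array([[485.9196022 ,   0.        , 319.07564371],
       [  0.        , 485.9196022 , 193.77447609],
       [  0.        ,   0.        ,   1.        ]]), 'pose': array([[ 0.44843235, -0.65968443,  0.60309608,  1.32463042],
       [ 0.89365943,  0.31824878, -0.31637088, -0.42973735],
       [ 0.01677035,  0.68083344,  0.73224626,  1.09821934],
       [ 0.        ,  0.        ,  0.        ,  1.        ]])}
side {'camera_matrix': array([[366.37732238,   0.        , 311.69767216],
       [  0.        , 366.37732238, 206.54247668],
       [  0.        ,   0.        ,   1.        ]]), 'pose': array([[-0.97162403,  0.13532137, -0.19399708,  0.2740621 ],
       [-0.236387  , -0.58411649,  0.7764851 ,  0.80837201],
       [-0.00824187,  0.80030997,  0.59952983,  0.72487471],
       [ 0.        ,  0.        ,  0.        ,  1.        ]])}
```

View pics/scene0.png

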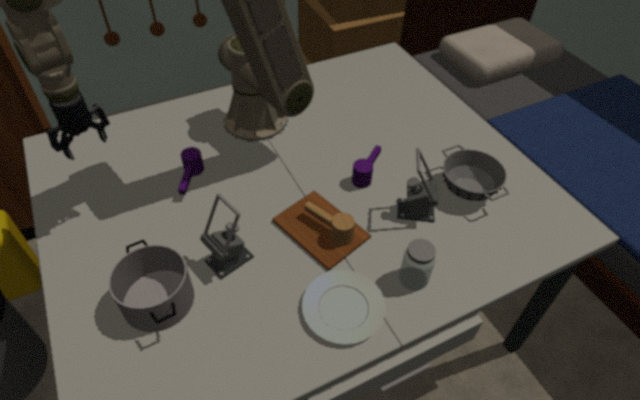

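View pics/side0.png

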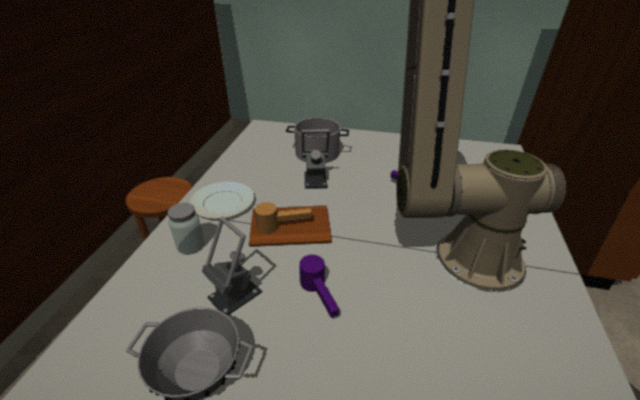

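```bash
python3 - <<'E'
import cv2, numpy as np
a=cv2.imread("pics/scene0.png");b=cv2.imread("pics/side0.png")
f=lambda i,x,y,w,h:cv2.convertScaleAbs(cv2.resize(i[y:y+h,x:x+w],(400,300),interpolation=cv2.INTER_CUBIC),alpha=1.5)
cv2.imwrite("pics/crop1.png",np.vstack([np.hstack([f(a,95,190,172,129),f(a,345,135,172,129)]),np.hstack([f(b,265,100,112,84),f(b,120,210,172,129)])]))
E
```

```text
(no output)
```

View pics/crop1.png

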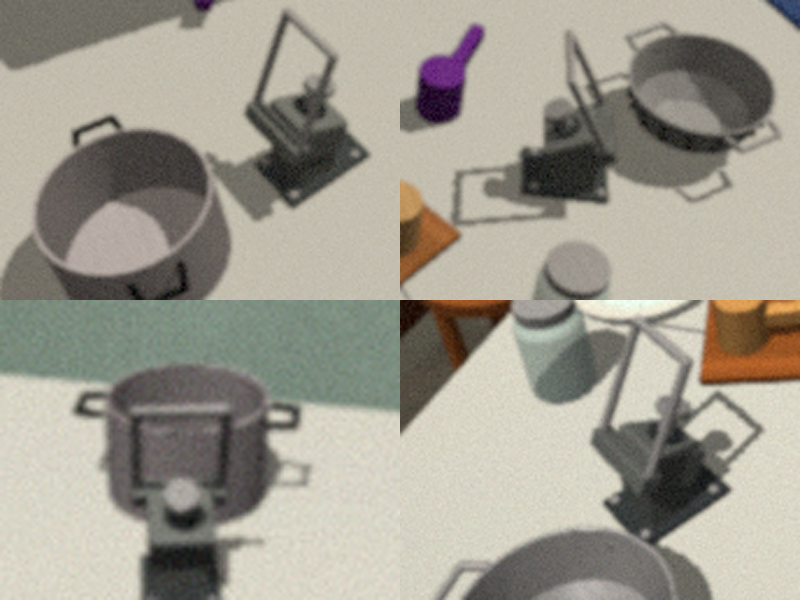

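```bash
cat > h.py <<'E'
import numpy as np, cv2
from scipy.spatial.transform import Rotation as R
from workcell import telemetry, imaging
def ray(p,uv):
    K,T=p["camera_matrix"],p["pose"]
    d=np.linalg.inv(K)@[uv[0],uv[1],1]; d=T[:3,:3]@(d*[1,-1,-1])
    return T[:3,3],d/np.linalg.norm(d)
def onz(p,uv,z):
    o,d=ray(p,uv); return o+d*(z-o[2])/d[2]
def tri(obs):
    A=np.zeros((3,3));b=np.zeros(3);L=[]
    for p,uv in obs:
        o,d=ray(p,uv);M=np.eye(3)-np.outer(d,d);A+=M;b+=M@o;L.append((o,M))
    x=np.linalg.solve(A,b); return x,[round(1e3*np.linalg.norm(M@(x-o)),1) for o,M in L]
def proj(p,X):
    T=p["pose"];c=T[:3,:3].T@(np.asarray(X)-T[:3,3]);q=p["camera_matrix"]@(c*[1,-1,-1]);return q[:2]/q[2]
def tool():
    s=telemetry.get_state();return s["tcp_pos"],R.from_quat(np.roll(s["orientation"],-1)),s
E
python3 - <<'E'
from h import *
np.set_printoptions(precision=4,suppress=True)
S=imaging.camera_params("scene");D=imaging.camera_params("side")
for n,a,b in [("pin",(231.7,226.5),(316,154.6)),("hoopA",(218.8,195.2),(302.2,130.8)),("hoopB",(239,215),(329.4,130.2)),("hoopA'",(218.8,195.2),(329.4,130.2)),("hoopB'",(239,215),(302.2,130.8))]:
    print(n,*tri([(S,a),(D,b)]))
for n,p in(("scene",S),("side",D)):
    im=cv2.imread(f"pics/{n}0.png");h=cv2.cvtColor(cv2.GaussianBlur(im,(3,3),0),cv2.COLOR_BGR2HSV)
    roi=np.zeros(h.shape[:2],bool)
    if n=="scene":roi[185:270,265:375]=1
    else:roi[195:250,240:340]=1
    m=(h[...,1]>90)&roi&(h[...,0]<30)
    print(n,m.sum(),np.percentile(h[m],[5,25,50,75,95],axis=0).tolist())
    for nm,mm in(("wood",m&(h[...,0]>=13)),("board",m)):
        c=max(cv2.findContours(mm.astype(np.uint8),cv2.RETR_EXTERNAL,cv2.CHAIN_APPROX_NONE)[0],key=cv2.contourArea)
        q=cv2.approxPolyDP(cv2.convexHull(c),3,True)[:,0]
        print(nm,cv2.contourArea(c),q.tolist())
        if nm=="board":print([onz(p,u,.015)[:2].round(3).tolist() for u in q])
    t=im[190:275,265:375] if n=="scene" else im[195:255,235:345]
    cv2.imwrite(f"pics/m_{n}.png",cv2.convertScaleAbs(cv2.resize(t,None,fx=6,fy=6,interpolation=cv2.INTER_CUBIC),alpha=1.4))
E
```

```text
pin [ 0.5247 -0.2619  0.1212] [np.float64(0.2), np.float64(0.2)]
hoopA [ 0.5453 -0.2636  0.2282] [np.float64(32.0), np.float64(32.0)]
hoopB [ 0.5099 -0.2564  0.1902] [np.float64(37.7), np.float64(37.7)]
hoopA' [ 0.4843 -0.2725  0.2081] [np.float64(2.6), np.float64(2.6)]
hoopB' [ 0.5688 -0.2497  0.2086] [np.float64(1.5), np.float64(1.5)]
scene 3922 [[12.0, 128.0, 51.0], [13.0, 146.0, 69.0], [13.0, 170.0, 97.0], [14.0, 174.0, 103.0], [17.0, 183.0, 129.0]]
wood 3753.5 [[313, 191], [350, 215], [369, 234], [330, 268], [273, 221]]
board 3820.5 [[313, 191], [350, 215], [369, 234], [330, 268], [273, 221]]
[[0.414, 0.027], [0.548, 0.082], [0.633, 0.096], [0.687, -0.057], [0.471, -0.13]]
side 3022 [[12.0, 132.05, 59.05000000000001], [12.0, 159.0, 83.0], [13.0, 191.0, 106.0], [15.0, 197.0, 115.0], [16.0, 201.0, 148.0]]
wood 1185.5 [[252, 236], [253, 209], [258, 204], [306, 206], [316, 213], [298, 228], [260, 238]]
board 2909.5 [[253, 209], [264, 202], [325, 206], [331, 240], [250, 245]]
[[0.684, -0.056], [0.663, -0.1], [0.463, -0.124], [0.412, 0.033], [0.631, 0.106]]
```

View pics/m_scene.png

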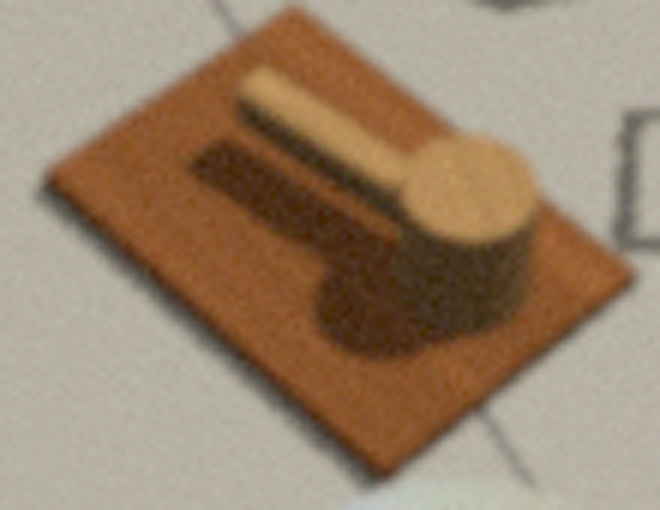

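```bash
python3 - <<'E'
from h import *
S=imaging.camera_params("scene")
h=onz(S,(265+470/6,190+188/6),.087);e=onz(S,(265+256/6,190+84/6),.064)
print(h,e,np.linalg.norm((h-e)[:2]),np.arctan2(*(h-e)[1::-1]))
p,r,s=tool();print(r.as_matrix())
W=imaging.camera_params("wrist");T=W["pose"];print(W["camera_matrix"])
print("cam in tool",r.inv().apply(T[:3,3]-p),r.inv().as_matrix()@T[:3,:3])
E
```

```text
[0.61115599 0.0206151  0.087     ] [ 0.49425195 -0.03002741  0.064     ] 0.12740180424947128 0.4087932614681612
[[ 9.24242650e-01  3.81805365e-01 -4.32887633e-04]
 [ 3.81805556e-01 -9.24241318e-01  1.58251402e-03]
 [ 2.04119707e-04 -1.62790585e-03 -9.99998654e-01]]
[[350.63647321   0.         322.86961736]
 [  0.         350.63647321 202.99948114]
 [  0.           0.           1.        ]]
cam in tool [ 6.74188604e-02 -4.08549845e-05 -1.42796653e-01] [[ 1.68317006e-04  9.64245424e-01  2.65010818e-01]
 [ 9.99999946e-01 -2.36898230e-04  2.26824845e-04]
 [ 2.81495413e-04  2.65010765e-01 -9.64245412e-01]]
```

Emit:
step_arm([
  [[255,-180,-30],[0,0,-1.0],85],
  [[255,-180,-30],[0,0,-1.0],85],
  [[255,-180,-30],[0,0,-1.0],85],
  [[255,-180,-30],[0,0,-1.0],85],
  [[255,-180,-30],[0,0,-1.0],85],
  [[255,-180,-30],[0,0,-1.0],85],
  [[255,-180,-30],[0,0,-1.0],85],
  [[255,-180,-30],[0,0,-1.0],85],
])

```text
clock: 0.77
tcp_pos: [0.3876, -0.2641, 0.2617]
orientation: [-0.0, 0.765, 0.644, 0.001]
wrist_force: [-0.5, 0.3, -0.2]
finger_gap: 0.085
grip_force: 0.0
```

```bash
cat >> h.py <<'E'
def delta(P,M):
    "tool-frame shift (mm) and turn from the present pose to position P, rotation matrix M"
    p,r,s=tool(); v=(r.inv()*R.from_matrix(M)).as_rotvec()
    print("t",round(s["clock"],2),"tcp",p.round(4),"q",s["joint_pos"].round(2),"F",s["wrist_force"].round(1),"gap",s["finger_gap"].round(4),"grip",np.round(s["grip_force"],1))
    print("shift",(1e3*r.inv().apply(np.asarray(P)-p)).round(1),"turn",v.round(4),np.linalg.norm(v).round(3))
def frame(x,z):
    x=np.array(x,float);z=np.array(z,float);z/=np.linalg.norm(z);x-=z*(x@z);x/=np.linalg.norm(x);return np.c_[x,np.cross(z,x),z]
E
python3 - <<'E'
from h import *
a=.409;hd=-np.array([np.cos(a),np.sin(a),0])
delta(np.array([.611,.0206,.20])+.062*hd,frame(hd,[0,0,-1]))
E
```

```text
Traceback (most recent call last):
  File "h.py", line 22, in delta
    print("t",round(s["clock"],2),"tcp",p.round(4),"q",s["joint_pos"].round(2),"F",s["wrist_force"].round(1),"gap",s["finger_gap"].round(4),"grip",np.round(s["grip_force"],1))
                                                                                                                   ^^^^^^^^^^^^^^^^^^^^^
AttributeError: 'float' object has no attribute 'round'
```

```bash
sed -i 's/s\["finger_gap"\].round(4)/round(s["finger_gap"],4)/' h.py
python3 - <<'E'
from h import *
a=.409;hd=-np.array([np.cos(a),np.sin(a),0])
delta(np.array([.611,.0206,.20])+.062*hd,frame(hd,[0,0,-1]))
E
```

```text
t 0.77 tcp [ 0.3876 -0.2641  0.2617] q [-0.77  0.1  -0.15  1.32  0.    0.97] F [-0.5  0.3 -0.2] gap 0.085 grip 0.0
shift [284.4 120.   62. ] turn [ 1.4000e-03 -3.0000e-04 -2.1499e+00] 2.15
```

Emit:
step_arm([
  [[285,120,30],[0,0,-1.0],85],
  [[285,120,30],[0,0,-1.0],85],
  [[285,120,30],[0,0,-1.0],85],
  [[285,120,30],[0,0,-1.0],85],
  [[285,120,30],[0,0,-1.0],85],
  [[285,120,30],[0,0,-1.0],85],
  [[285,120,30],[0,0,-1.0],85],
  [[285,120,30],[0,0,-1.0],85],
])

```text
clock: 1.43
tcp_pos: [0.5567, -0.0046, 0.2301]
orientation: [-0.0, 0.362, 0.932, 0.001]
wrist_force: [-0.7, -0.3, 0.6]
finger_gap: 0.0846
grip_force: 0.0
```

Emit:
step_arm([
  [[0,0,30],[0,0,-1.0],85],
  [[0,0,30],[0,0,-1.0],85],
  [[0,0,30],[0,0,-1.0],85],
  [[0,0,30],[0,0,-1.0],85],
  [[0,0,30],[0,0,-1.0],85],
  [[0,0,30],[0,0,-1.0],85],
  [[0,0,30],[0,0,-1.0],85],
  [[0,0,30],[0,0,-1.0],85],
])

```text
clock: 2.1
tcp_pos: [0.555, -0.0086, 0.2007]
orientation: [-0.001, -0.128, 0.992, 0.0]
wrist_force: [0.1, -0.5, 0.2]
finger_gap: 0.085
grip_force: 0.0
```

Emit:
step_arm([
  [[0,0,0],[0,0,-0.15],85],
  [[0,0,0],[0,0,-0.15],85],
  [[0,0,0],[0,0,-0.15],85],
])

```text
clock: 2.35
tcp_pos: [0.555, -0.0086, 0.2008]
orientation: [-0.0, -0.199, 0.98, 0.0]
wrist_force: [-0.4, 0.2, 0.8]
finger_gap: 0.0851
grip_force: 0.0
```

```bash
python3 - <<'E'
from h import *
W=imaging.camera_params("wrist");im=imaging.read_camera("wrist");np.save("w1.npy",[W["pose"]],allow_pickle=True)
cv2.imwrite("pics/w1.png",im[:,:,::-1])
a=.409;hd=-np.array([np.cos(a),np.sin(a),0]);h=np.array([.611,.0206,0])
delta(h+[0,0,.2]+.062*hd,frame(hd,[0,0,-1]))
print(proj(W,h+[0,0,.087]),proj(W,h+[0,0,.064]+.134*hd),proj(W,h+[0,0,.064]+.032*hd))
E
```

```text
t 2.4 tcp [ 0.5551 -0.0086  0.2009] q [-0.16  0.29 -0.07  1.22 -0.   -0.56] F [ 0.3 -0.3  0.2] gap 0.0855 grip 0.0
shift [-0.9  4.6  0.9] turn [ 0.0004 -0.0008 -0.0097] 0.01
[328.9158563  274.13886275] [327.76560879 100.92053859] [328.30486537 226.99432242]
```

View pics/w1.png

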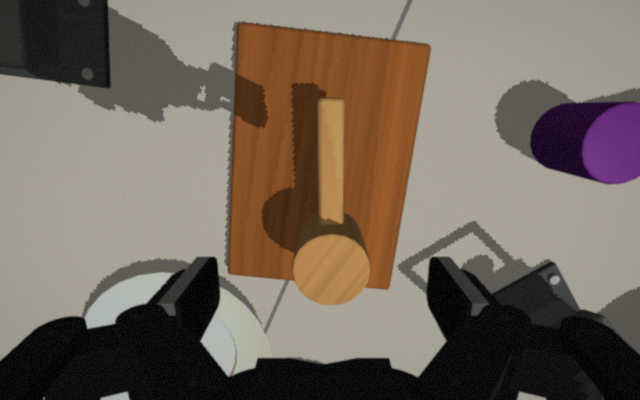

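```bash
python3 - <<'E'
from h import *
W=imaging.camera_params("wrist");im=cv2.imread("pics/w1.png")
h=cv2.cvtColor(cv2.GaussianBlur(im,(3,3),0),cv2.COLOR_BGR2HSV)
print([h[y,x].tolist() for y,x in((269,332),(150,331),(150,370),(30,300),(250,332))])
m=((h[...,2]>150)&(h[...,1]>80)).astype(np.uint8);m[:,:280]=0;m[:,400:]=0
m2=cv2.morphologyEx(m,cv2.MORPH_OPEN,np.ones((41,41)) if 0 else cv2.getStructuringElement(2,(41,41)))
c=max(cv2.findContours(m2,0,1)[0],key=cv2.contourArea);e=cv2.fitEllipse(c);print(e)
hc=onz(W,e[0],.087)
pts=[]
for y in range(110,210,5):
    x=np.where(m[y])[0];pts.append(onz(W,(x.mean()+.0,y),.064)); 
print(len(x));P=np.array(pts)
k=np.polyfit(P[:,0],P[:,1],1);a=np.arctan(k[0]);print("head",hc,"yaw",a,"line off",(hc[1]-np.polyval(k,hc[0]))*np.cos(a))
ends=np.where(m[:,331])[0][0];E=onz(W,(331,ends),.064);print(E,np.linalg.norm((hc-E)[:2]))
hd=-np.array([np.cos(a),np.sin(a),0])
H=np.array([hc[0],hc[1],0]);g=H+.062*hd;g[1]=np.polyval(k,g[0])
delta(g+[0,0,.032],frame(hd,[0,0,-1]))
E
```

```text
[[16, 143, 175], [16, 141, 179], [13, 181, 128], [13, 163, 100], [17, 142, 182]]
((331.3520812988281, 269.7294006347656), (68.9085464477539, 75.73384094238281), 88.70121002197266)
29
head [0.60681186 0.02079451 0.087     ] yaw 0.48490933258768776 line off -0.017026264924283017
[ 0.48649256 -0.03058886  0.064     ] 0.1308318914565909
t 2.4 tcp [ 0.5551 -0.0086  0.2009] q [-0.16  0.29 -0.07  1.22 -0.   -0.56] F [ 0.3 -0.3  0.2] gap 0.0855 grip 0.0
shift [ -5.   19.3 168.9] turn [ 0.0004 -0.0008 -0.0856] 0.086
```

```bash
python3 - <<'E'
from h import *
W=imaging.camera_params("wrist");im=cv2.imread("pics/w1.png")
h=cv2.cvtColor(cv2.GaussianBlur(im,(3,3),0),cv2.COLOR_BGR2HSV)
m=((h[...,2]>145)&(h[...,1]>80)&(h[...,0]>=15)).astype(np.uint8);m[:,:310]=0;m[:,355:]=0
pts=[];w=[]
for y in range(110,205,5):
    x=np.where(m[y])[0];w.append((x.min(),x.max()));pts.append(onz(W,(np.median(x),y),.064))
print(w);P=np.array(pts)
k=np.polyfit(P[:,0],P[:,1],1);a=np.arctan(k[0])
hc=onz(W,(331.4,269.7),.087);print("yaw",a,"line off",(hc[1]-np.polyval(k,hc[0]))*np.cos(a))
hd=-np.array([np.cos(a),np.sin(a),0])
g=hc+.062*hd;g[1]=np.polyval(k,g[0]);g[2]=.032
delta(g,frame(hd,[0,0,-1]));print(g)
E
```

```text
[(np.int64(320), np.int64(343)), (np.int64(320), np.int64(343)), (np.int64(320), np.int64(343)), (np.int64(320), np.int64(343)), (np.int64(320), np.int64(343)), (np.int64(320), np.int64(343)), (np.int64(320), np.int64(343)), (np.int64(320), np.int64(343)), (np.int64(320), np.int64(343)), (np.int64(320), np.int64(343)), (np.int64(320), np.int64(343)), (np.int64(320), np.int64(343)), (np.int64(320), np.int64(343)), (np.int64(320), np.int64(343)), (np.int64(321), np.int64(343)), (np.int64(321), np.int64(343)), (np.int64(321), np.int64(342)), (np.int64(321), np.int64(342)), (np.int64(321), np.int64(342))]
yaw 0.40784389986024344 line off -0.0008574678884033931
t 2.4 tcp [ 0.5551 -0.0086  0.2009] q [-0.16  0.29 -0.07  1.22 -0.   -0.56] F [ 0.3 -0.3  0.2] gap 0.0855 grip 0.0
shift [  2.4   7.3 168.9] turn [ 0.0004 -0.0008 -0.0086] 0.009
[ 0.54985866 -0.00283734  0.032     ]
```

Emit:
step_arm([
  [[2,7,40],[0,0,-0.009],85],
  [[2,7,80],[0,0,-0.009],85],
  [[2,7,120],[0,0,-0.009],85],
  [[2,7,150],[0,0,-0.009],85],
  [[2,7,169],[0,0,-0.009],85],
  [[2,7,169],[0,0,-0.009],85],
  [[2,7,169],[0,0,-0.009],85],
])

```text
clock: 2.98
tcp_pos: [0.5496, -0.0029, 0.0314]
orientation: [-0.001, -0.203, 0.979, 0.0]
wrist_force: [0.4, -0.8, 1.0]
finger_gap: 0.0849
grip_force: 0.0
```

Emit:
step_arm([
  [[0,0,0],[0,0,0],40],
  [[0,0,0],[0,0,0],30],
  [[0,0,0],[0,0,0],26],
  [[0,0,0],[0,0,0],24],
  [[0,0,0],[0,0,0],22],
  [[0,0,0],[0,0,0],10],
  [[0,0,0],[0,0,0],10],
  [[0,0,0],[0,0,0],10],
], grip_force=110)

```text
clock: 3.65
tcp_pos: [0.5515, -0.0032, 0.0335]
orientation: [0.001, -0.203, 0.979, -0.0]
wrist_force: [-1.1, 0.4, 4.8]
finger_gap: 0.0201
grip_force: 107.3
```

Emit:
step_arm([
  [[0,0,0],[0,0,0],10],
  [[0,0,0],[0,0,0],10],
  [[0,0,0],[0,0,0],10],
  [[0,0,0],[0,0,0],10],
])

```text
clock: 3.98
tcp_pos: [0.5514, -0.0032, 0.0334]
orientation: [0.001, -0.203, 0.979, -0.0]
wrist_force: [-1.3, -0.1, 4.3]
finger_gap: 0.0206
grip_force: 107.3
```

Emit:
step_arm([
  [[0,0,-20],[0,0,0],10],
  [[0,0,-50],[0,0,0],10],
  [[0,0,-90],[0,0,0],10],
  [[0,0,-130],[0,0,0],10],
  [[0,0,-170],[0,0,0],10],
  [[0,0,-200],[0,0,0],10],
  [[0,0,-200],[0,0,0],10],
  [[0,0,-200],[0,0,0],10],
])

```text
clock: 4.65
tcp_pos: [0.5518, -0.0032, 0.2342]
orientation: [0.002, -0.203, 0.979, -0.001]
wrist_force: [-0.0, 0.9, -3.4]
finger_gap: 0.0203
grip_force: 108.2
```

```bash
cat >> h.py <<'E'
th=np.arctan2(.0228,.0845)  # catch local y = (cos,sin)
LX=np.array([np.sin(th),-np.cos(th),0]) ; UZ=np.array([0,0,1.])
AX=-np.sin(.5)*LX+np.cos(.5)*UZ
PIN=np.array([.5247,-.2619,.1225])
def strike(up,pin=PIN,lever=.062,fwd=0):
    "tool pose with mallet face `up` m above the raised pin top; fwd: shift away from hoop"
    hx=-(np.cos(.5)*LX+np.sin(.5)*UZ)
    return pin+AX*(up+.018)+hx*(lever+fwd),frame(hx,-AX)
E
python3 - <<'E'
from h import *
delta(*strike(.06))
p,r,s=tool();P,M=strike(.06);print(P,M)
W=imaging.camera_params("wrist");im=imaging.read_camera("wrist");cv2.imwrite("pics/w2.png",im[:,:,::-1])
for z in(.018-.072,):print("head top expect",proj(W,p+r.apply([-.062,0,z])))
S=imaging.camera_params("scene");im=imaging.read_camera("scene");cv2.imwrite("pics/s2.png",im[:,:,::-1])
E
```

```text
t 4.65 tcp [ 0.5518 -0.0032  0.2342] q [-0.15  0.26 -0.01  1.29 -0.   -0.56] F [-0.   0.9 -3.4] gap 0.0203 grip 108.2
shift [ 114.7 -135.6   72.9] turn [ 0.4292 -0.3654  1.6761] 1.768
[ 0.50078416 -0.17326452  0.16122706] [[-0.22861562  0.9654722   0.12489328]
 [ 0.84728157  0.26050611 -0.46287203]
 [-0.47942554  0.         -0.87758256]]
head top expect [322.61498566 497.51468423]
```

View pics/w2.png

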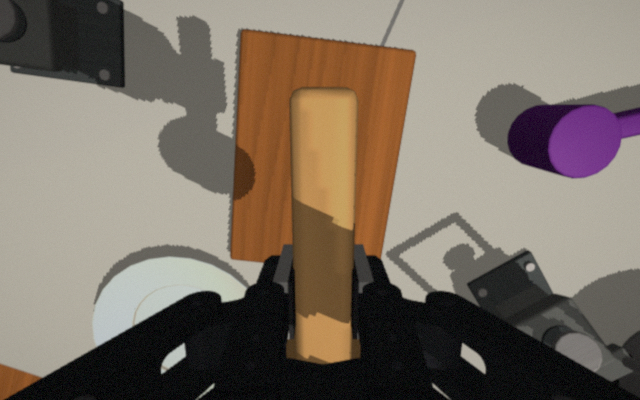

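```bash
python3 - <<'E'
from h import *
W=imaging.camera_params("wrist");p,r,s=tool()
f=lambda x:proj(W,p+r.apply([x,0,-.031]))[1]
from scipy.optimize import brentq
x=brentq(lambda x:f(x)-88,.02,.12);print("end x",x,"lever",.134-x)
P,M=strike(.09)
v=(r.inv()*R.from_matrix(M)).as_rotvec()
M1=(r*R.from_rotvec(v*.5)).as_matrix()
delta([.50,-.09,.29],M1)
E
```

```text
end x 0.07203586953803545 lever 0.061964130461964556
t 4.75 tcp [ 0.5498 -0.0029  0.2308] q [-0.15  0.27 -0.02  1.29 -0.   -0.56] F [-0.   0.1 -3.2] gap 0.0205 grip 108.2
shift [ 80.5 -60.  -59.1] turn [ 0.2136 -0.1862  0.8385] 0.885
```

Emit:
step_arm([
  [[80,-60,-60],[0.214,-0.186,0.839],10],
  [[80,-60,-60],[0.214,-0.186,0.839],10],
  [[80,-60,-60],[0.214,-0.186,0.839],10],
  [[80,-60,-60],[0.214,-0.186,0.839],10],
  [[80,-60,-60],[0.214,-0.186,0.839],10],
  [[80,-60,-60],[0.214,-0.186,0.839],10],
  [[80,-60,-60],[0.214,-0.186,0.839],10],
  [[80,-60,-60],[0.214,-0.186,0.839],10],
])

```text
clock: 5.42
tcp_pos: [0.4991, -0.0888, 0.2894]
orientation: [0.107, 0.215, 0.967, -0.083]
wrist_force: [0.1, 0.8, -3.2]
finger_gap: 0.0207
grip_force: 108.4
```

```bash
python3 - <<'E'
from h import *
delta(*strike(.09,fwd=.06))
P,M=strike(.09,fwd=.06);print(P)
E
```

```text
t 5.42 tcp [ 0.4991 -0.0888  0.2894] q [-0.24 -0.   -0.22  1.13 -0.16  0.18] F [ 0.1  0.8 -3.2] gap 0.0207 grip 108.4
shift [ 37.8  -9.5 127.2] turn [ 0.2117 -0.188   0.8365] 0.883
[ 0.48332042 -0.10854147  0.158789  ]
```

Emit:
step_arm([
  [[38,-10,80],[0.212,-0.188,0.837],10],
  [[38,-10,100],[0.212,-0.188,0.837],10],
  [[38,-10,127],[0.212,-0.188,0.837],10],
  [[38,-10,127],[0.212,-0.188,0.837],10],
  [[38,-10,127],[0.212,-0.188,0.837],10],
  [[38,-10,127],[0.212,-0.188,0.837],10],
  [[38,-10,127],[0.212,-0.188,0.837],10],
  [[38,-10,127],[0.212,-0.188,0.837],10],
])

```text
clock: 6.08
tcp_pos: [0.4846, -0.1091, 0.1592]
orientation: [0.196, 0.588, 0.77, -0.151]
wrist_force: [0.7, 0.9, -3.0]
finger_gap: 0.0205
grip_force: 108.5
```

```bash
python3 - <<'E'
from h import *
delta(*strike(.09,fwd=.06))
ims=[]
for n,(x,y,w,h) in (("scene",(170,150,160,120)),("side",(250,80,160,120))):
    im=imaging.read_camera(n)[:,:,::-1];cv2.imwrite(f"pics/{n}3.png",im)
    ims.append(cv2.convertScaleAbs(cv2.resize(im[y:y+h,x:x+w],(400,300),interpolation=cv2.INTER_CUBIC),alpha=1.5))
w=imaging.read_camera("wrist")[:,:,::-1];cv2.imwrite("pics/w3.png",w)
ims.append(cv2.resize(w,(800,500))[200:500])
cv2.imwrite("pics/c3.png",np.vstack([np.hstack(ims[:2]),ims[2]]))
E
```

```text
t 6.08 tcp [ 0.4846 -0.1091  0.1592] q [-0.11  0.09 -0.52  0.76 -0.46  1.14] F [ 0.7  0.9 -3. ] gap 0.0205 grip 108.5
shift [ 0.9 -1.1 -0.1] turn [-0.0002 -0.0005  0.0029] 0.003
```

View pics/c3.png

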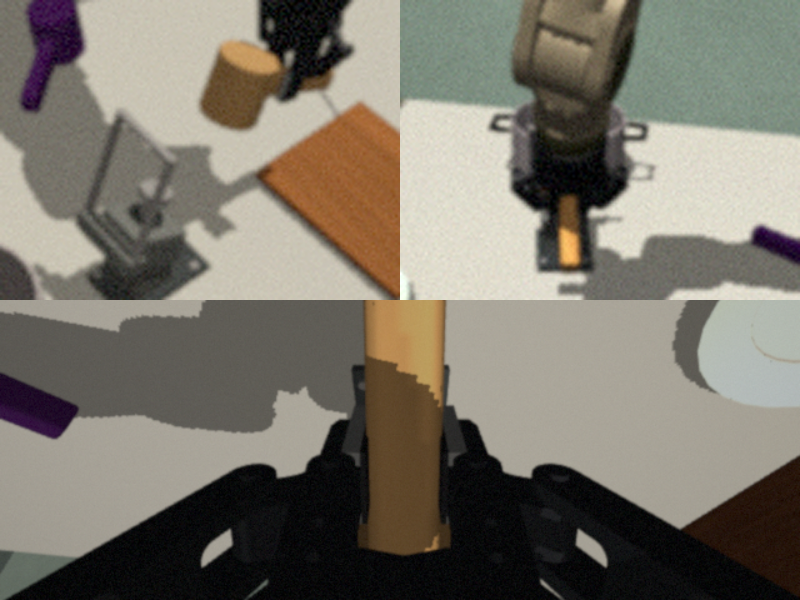

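```bash
python3 - <<'E'
from h import *
delta(*strike(.05,fwd=.008))
E
```

```text
t 6.23 tcp [ 0.4852 -0.1099  0.1607] q [-0.12  0.09 -0.52  0.76 -0.46  1.14] F [-0.5 -0.3 -3.1] gap 0.0204 grip 108.5
shift [-49.5  -1.8  40.8] turn [0.0028 0.     0.0056] 0.006
```

Emit:
step_arm([
  [[-17,-1,13],[0.003,0,0.006],10],
  [[-34,-2,27],[0.003,0,0.006],10],
  [[-49,-2,40],[0.003,0,0.006],10],
  [[-49,-2,40],[0.003,0,0.006],10],
  [[-49,-2,40],[0.003,0,0.006],10],
])

```text
clock: 6.65
tcp_pos: [0.4993, -0.1717, 0.15]
orientation: [0.197, 0.591, 0.767, -0.15]
wrist_force: [0.2, 0.5, -2.6]
finger_gap: 0.0201
grip_force: 108.4
```

```bash
python3 - <<'E'
from h import *
delta(*strike(.0,fwd=.008))
im=imaging.read_camera("scene")[:,:,::-1]
ims=[cv2.convertScaleAbs(cv2.resize(im[170:290,170:330],(800,600),interpolation=cv2.INTER_CUBIC),alpha=1.6)]
cv2.imwrite("pics/c4.png",ims[0])
E
```

```text
t 6.65 tcp [ 0.4993 -0.1717  0.15  ] q [-0.24  0.11 -0.53  0.67 -0.43  1.01] F [ 0.2  0.5 -2.6] gap 0.0201 grip 108.4
shift [ 1.   1.  51.1] turn [-0.0003  0.0011 -0.0056] 0.006
```

View pics/c4.png

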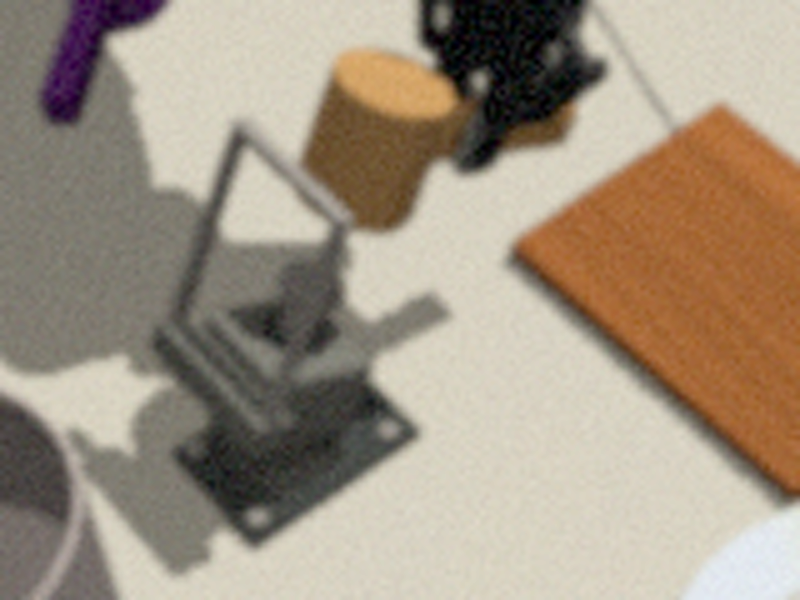

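```bash
python3 - <<'E'
from h import *
S=imaging.camera_params("scene");p,r,s=tool()
c=lambda X:((proj(S,X)-[170,170])*5).round(0)
print("head top",c(p+r.apply([-.062,0,.018-.072])),"face",c(p+r.apply([-.062,0,.018])),"pin",c(PIN),"fwd0 face on pin",c(PIN+AX*.05), "pin+8fwd",c(PIN-.008*(np.cos(.5)*LX+np.sin(.5)*UZ)))
E
```

```text
head top [392.  78.] face [348. 196.] pin [308. 281.] fwd0 face on pin [337. 202.] pin+8fwd [320. 278.]
```

Emit:
step_arm([
  [[-1,-2,25],[0,0,0],10],
  [[-1,-2,44],[0,0,0],10],
  [[-1,-2,50],[0,0,0],10],
  [[-1,-2,55],[0,0,0],10],
  [[-1,-2,60],[0,0,0],10],
  [[-1,-2,65],[0,0,0],10],
])

```text
clock: 7.2
tcp_pos: [0.5068, -0.2019, 0.0943]
orientation: [0.198, 0.591, 0.767, -0.15]
wrist_force: [-0.2, 1.2, -1.2]
finger_gap: 0.0204
grip_force: 108.8
```

```bash
python3 - <<'E'
from h import *
delta(*strike(-.026,fwd=.008))
print(tool()[1].inv().apply(tool()[2]["wrist_force"]))
E
```

```text
t 7.2 tcp [ 0.5068 -0.2019  0.0943] q [-0.3   0.19 -0.6   0.5  -0.42  0.95] F [-0.2  1.2 -1.2] gap 0.0204 grip 108.8
shift [ 1.6  1.6 13.2] turn [ 0.0017  0.0025 -0.0054] 0.006
[1.6649574  0.09523173 0.46321814]
```

Emit:
step_arm([
  [[0,0,4],[0,0,0],10],
  [[0,0,8],[0,0,0],10],
  [[0,0,12],[0,0,0],10],
  [[0,0,15],[0,0,0],10],
  [[0,0,17],[0,0,0],10],
  [[0,0,17],[0,0,0],10],
])

```text
clock: 7.7
tcp_pos: [0.5088, -0.2081, 0.0794]
orientation: [0.198, 0.59, 0.768, -0.149]
wrist_force: [-5.2, 16.7, 11.0]
finger_gap: 0.0204
grip_force: 113.8
```

```bash
python3 - <<'E'
from h import *
delta(*strike(-.026,fwd=.008))
print(tool()[1].inv().apply(tool()[2]["wrist_force"]))
E
```

```text
t 7.7 tcp [ 0.5088 -0.2081  0.0794] q [-0.32  0.21 -0.61  0.45 -0.41  0.93] F [-5.2 16.7 11. ] gap 0.0204 grip 113.8
shift [ 0.1  1.4 -2.9] turn [ 0.0032  0.0002 -0.0038] 0.005
[  9.99263835  -0.62364569 -18.04401231]
```

Emit:
step_arm([
  [[2,0,-10],[0,0,0],10],
  [[5,0,-40],[0,0,0],10],
  [[15,0,-70],[0,0,0],10],
  [[45,0,-90],[0,0,0],10],
  [[70,0,-100],[0,0,0],10],
  [[70,0,-100],[0,0,0],10],
])

```text
clock: 8.2
tcp_pos: [0.4793, -0.1008, 0.1327]
orientation: [0.197, 0.59, 0.769, -0.149]
wrist_force: [-0.9, 0.2, -2.7]
finger_gap: 0.0204
grip_force: 110.8
```

```bash
python3 - <<'E'
from h import *
delta(*strike(.07,fwd=.07))
S=imaging.camera_params("scene");p,r,s=tool()
im=imaging.read_camera("scene")[:,:,::-1];cv2.imwrite("pics/scene5.png",im)
a=cv2.convertScaleAbs(cv2.resize(im[150:300,130:330],(800,600),interpolation=cv2.INTER_CUBIC),alpha=1.6)
cv2.imwrite("pics/c5.png",a)
c=lambda X:((proj(S,X)-[130,150])*4).round(0)
print("head top",c(p+r.apply([-.062,0,.018-.072])),"pin up",c(PIN),"pin dn",c(PIN-AX*.026))
E
```

```text
t 8.2 tcp [ 0.4793 -0.1008  0.1327] q [-0.1   0.11 -0.57  0.7  -0.46  1.17] F [-0.9  0.2 -2.7] gap 0.0204 grip 110.8
shift [-10.    1.9   1.1] turn [ 0.0023 -0.     -0.002 ] 0.003
head top [568. 107.] pin up [406. 304.] pin dn [394. 336.]
```

View pics/c5.png

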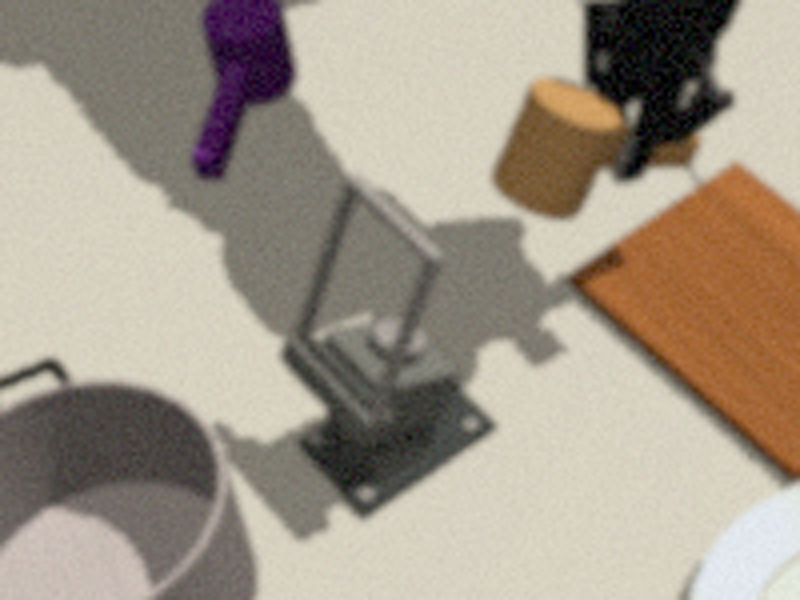

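```bash
cat >> h.py <<'E'
ag=2*np.arctan2(.979,-.203)  # tool-x yaw at grasp
G=frame([np.cos(ag),np.sin(ag),0],[0,0,-1]); GP=np.array([.5515,-.0032,.0334])
E
python3 - <<'E'
from h import *
p,r,s=tool();v=(r.inv()*R.from_matrix(G)).as_rotvec()
delta([.50,-.09,.29],(r*R.from_rotvec(v*.5)).as_matrix())
E
```

```text
t 8.25 tcp [ 0.4802 -0.1024  0.1328] q [-0.1   0.11 -0.57  0.7  -0.47  1.16] F [ 0.8 -0.3 -2.5] gap 0.0209 grip 110.8
shift [ -69.6   22.9 -141. ] turn [-0.2137  0.1869 -0.8391] 0.886
```

Emit:
step_arm([
  [[-18,5,-38],[0,0,0],10],
  [[-36,10,-74],[-0.027,0.023,-0.105],10],
  [[-54,17,-110],[-0.053,0.047,-0.21],10],
  [[-70,23,-141],[-0.214,0.187,-0.839],10],
  [[-70,23,-141],[-0.214,0.187,-0.839],10],
  [[-70,23,-141],[-0.214,0.187,-0.839],10],
  [[-70,23,-141],[-0.214,0.187,-0.839],10],
  [[-70,23,-141],[-0.214,0.187,-0.839],10],
])

```text
clock: 8.92
tcp_pos: [0.5007, -0.0934, 0.2908]
orientation: [0.114, 0.232, 0.962, -0.086]
wrist_force: [-0.3, 0.6, -2.7]
finger_gap: 0.0207
grip_force: 110.8
```

```bash
python3 - <<'E'
from h import *
delta(GP+[0,0,.08],G)
E
```

```text
t 8.92 tcp [ 0.5007 -0.0934  0.2908] q [-0.24 -0.01 -0.23  1.11 -0.17  0.21] F [-0.3  0.6 -2.7] gap 0.0207 grip 110.8
shift [ 40.6 122.9 159.5] turn [-0.2236  0.196  -0.875 ] 0.924
```

Emit:
step_arm([
  [[20,60,30],[-0.224,0.196,-0.875],10],
  [[30,90,60],[-0.224,0.196,-0.875],10],
  [[40,120,90],[-0.224,0.196,-0.875],10],
  [[41,123,120],[-0.224,0.196,-0.875],10],
  [[41,123,150],[-0.224,0.196,-0.875],10],
  [[41,123,160],[-0.224,0.196,-0.875],10],
  [[41,123,160],[-0.224,0.196,-0.875],10],
  [[41,123,160],[-0.224,0.196,-0.875],10],
])

```text
clock: 9.58
tcp_pos: [0.5516, -0.0039, 0.1098]
orientation: [-0.002, -0.202, 0.979, 0.001]
wrist_force: [0.7, 0.7, -1.7]
finger_gap: 0.0203
grip_force: 110.6
```

```bash
python3 - <<'E'
from h import *
D=imaging.camera_params("side");im=imaging.read_camera("side")[:,:,::-1];cv2.imwrite("pics/side6.png",im)
a=cv2.convertScaleAbs(cv2.resize(im[160:260,230:350],(480,400),interpolation=cv2.INTER_CUBIC),alpha=1.5)
im=imaging.read_camera("wrist")[:,:,::-1]
cv2.imwrite("pics/c6.png",np.hstack([a,cv2.resize(im[:,160:480],(320,400))]))
delta(GP,G)
p,r,s=tool();c=lambda x,y,z:((proj(D,p+r.apply([x,y,z]))-[230,160])*4).round(0).tolist()
print("top L/R",c(-.094,0,-.054),c(-.03,0,-.054),"face",c(-.094,0,.018),c(-.03,0,.018),"end",c(.072,0,-.031),c(.072,0,-.005))
# handle end row in the wrist view, for slip
W=imaging.camera_params("wrist");print("wrist end row expect",proj(W,p+r.apply([.072,0,-.031])))
E
```

```text
t 9.68 tcp [ 0.5526 -0.0039  0.1112] q [-0.15  0.34 -0.23  1.01 -0.   -0.55] F [ 0.5  0.1 -2.5] gap 0.0203 grip 110.6
shift [ 0.7  1.1 77.8] turn [-0.     -0.0006 -0.0067] 0.007
top L/R [84.0, 107.0] [177.0, 98.0] face [95.0, 191.0] [184.0, 181.0] end [323.0, 111.0] [323.0, 141.0]
wrist end row expect [322.62449455  88.01364095]
```

View pics/c6.png

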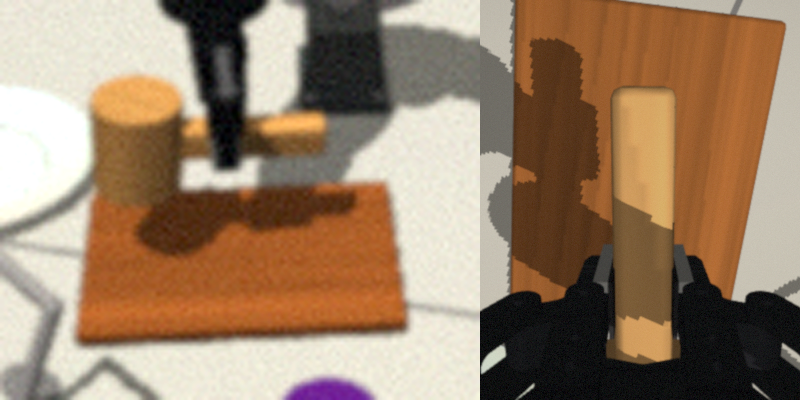

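Emit:
step_arm([
  [[1,1,25],[0,0,-0.007],10],
  [[1,1,50],[0,0,-0.007],10],
  [[1,1,65],[0,0,-0.007],10],
  [[1,1,72],[0,0,-0.007],10],
  [[1,1,75],[0,0,-0.007],10],
  [[1,1,77],[0,0,-0.007],10],
  [[1,1,77],[0,0,-0.007],10],
])

```text
clock: 10.27
tcp_pos: [0.5509, -0.0018, 0.036]
orientation: [0.001, -0.204, 0.979, -0.0]
wrist_force: [-0.7, -0.3, -1.7]
finger_gap: 0.0208
grip_force: 110.7
```

```bash
python3 - <<'E'
from h import *
delta(GP,G)
E
```

```text
t 10.27 tcp [ 0.5509 -0.0018  0.036 ] q [-0.15  0.4  -0.33  0.83  0.   -0.56] F [-0.7 -0.3 -1.7] gap 0.0208 grip 110.7
shift [ 0.  -1.5  2.6] turn [-0.0004  0.0016  0.0015] 0.002
```

Emit:
step_arm([
  [[0,0,1],[0,0,0],10],
  [[0,0,2],[0,0,0],10],
  [[0,0,3],[0,0,0],10],
  [[0,0,3],[0,0,0],10],
  [[0,0,3],[0,0,0],10],
])

```text
clock: 10.68
tcp_pos: [0.5503, -0.0016, 0.0325]
orientation: [0.0, -0.204, 0.979, 0.0]
wrist_force: [-0.2, 0.5, -2.7]
finger_gap: 0.0203
grip_force: 110.7
```

Emit:
step_arm([
  [[0,0,1],[0,0,0],10],
  [[0,0,1],[0,0,0],10],
  [[0,0,1],[0,0,0],10],
])

```text
clock: 10.93
tcp_pos: [0.5501, -0.0015, 0.0312]
orientation: [-0.0, -0.204, 0.979, 0.0]
wrist_force: [-0.3, -0.0, -2.2]
finger_gap: 0.0202
grip_force: 110.7
```

Emit:
step_arm([
  [[0,0,1],[0,0,0],10],
  [[0,0,1],[0,0,0],10],
  [[0,0,1],[0,0,0],10],
])

```text
clock: 11.18
tcp_pos: [0.5503, -0.0016, 0.0305]
orientation: [0.0, -0.204, 0.979, 0.0]
wrist_force: [-1.3, -0.0, 0.8]
finger_gap: 0.0204
grip_force: 111.3
```

Emit:
step_arm([
  [[0,0,0],[0,0,0],22],
  [[0,0,0],[0,0,0],24],
  [[0,0,0],[0,0,0],28],
  [[0,0,0],[0,0,0],35],
  [[0,0,0],[0,0,0],50],
  [[0,0,0],[0,0,0],60],
  [[0,0,0],[0,0,0],60],
  [[0,0,0],[0,0,0],60],
], grip_force=20)

```text
clock: 11.85
tcp_pos: [0.5502, -0.0016, 0.0303]
orientation: [0.0, -0.204, 0.979, 0.0]
wrist_force: [0.0, 0.1, 1.1]
finger_gap: 0.0598
grip_force: 0.0
```

Emit:
step_arm([
  [[0,0,0],[0,0,0],65],
  [[0,0,-15],[0,0,0],65],
  [[0,0,-40],[0,0,0],65],
  [[0,0,-80],[0,0,0],65],
  [[0,0,-120],[0,0,0],65],
  [[0,0,-160],[0,0,0],65],
  [[0,0,-180],[0,0,0],65],
  [[0,0,-180],[0,0,0],65],
])

```text
clock: 12.52
tcp_pos: [0.5533, -0.0021, 0.2164]
orientation: [0.005, -0.204, 0.979, -0.001]
wrist_force: [0.8, -0.2, 0.2]
finger_gap: 0.0653
grip_force: 0.0
```

```bash
python3 - <<'E'
from h import *
p,r,s=tool();print(s["clock"],p,s["finger_gap"])
im=imaging.read_camera("scene")[:,:,::-1];d=imaging.read_camera("side")[:,:,::-1]
a=cv2.convertScaleAbs(cv2.resize(im[130:330,95:445],(800,457),interpolation=cv2.INTER_CUBIC),alpha=1.6)
b=cv2.convertScaleAbs(d[180:310,130:380],alpha=1.5)
o=np.zeros((590,800,3),np.uint8);o[:457]=a;o[458:588,:250]=b
o[458:588,260:510]=cv2.convertScaleAbs(d[90:220,200:450],alpha=1.5)
cv2.imwrite("pics/c7.png",o)
E
```

```text
12.5167 [ 0.55325075 -0.00208124  0.21637097] 0.06529711699909144
```

View pics/c7.png

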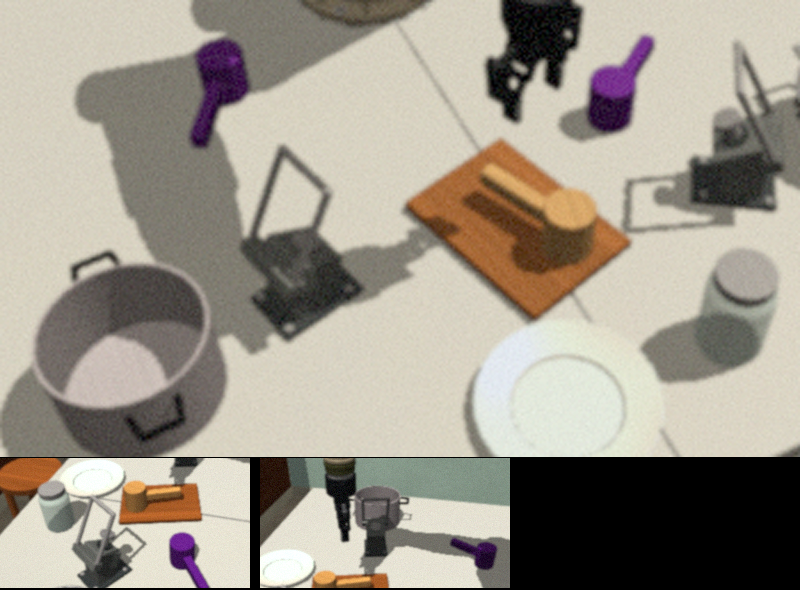

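The mallet stands upright on the board at (568, 225). The right pin is down at (300, 262) in shadow, the left pin is still up at (730, 125), and everything else is where it was.

```bash
python3 -c "
from workcell import env
print(env.hand_in())"
```

```text
the job is handed in; nothing more can be done
None
```

I pressed the pin of the right catch (the pot's leaf) home and it stayed down, left the left pin up, and stood the mallet back upright on the board and let go; the job was handed in at about 12.6 s, but no verdict was returned.

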